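Wedge the spring clip off the wire-spool spindle

ROBOT

A 7-joint arm with a two-finger parallel gripper is mounted at the origin on the work surface. World frame = base frame: x ahead of the robot, y to its left, z up, the work surface at z = 0. Lengths are in mm, angles in rad, forces in N, time in s.
With the tool pointing down it reaches from about 400 to 875 mm from the base axis. Payload 4.4 kg.
Tool frame: the origin (TCP) lies midway between the tips of the shut fingers; the grasp point (between the pads) lies 19 mm behind it; z points along the fingers, y is the direction in which the jaws open and shut (so a half turn about z gives the same grasp; the last joint's range is limited). The gripper opens to 85 mm and grips with 20 to 120 N. Pads are 22 mm wide; open, the fingers measure 114 mm over their backs; the gripper's body (76 mm by 85 mm) begins 54 mm behind the grasp point. The pads swing forward as they close: fully open they stand 13 mm farther back than shut.
Start: joints at [-1.299, 0.628, 0.038, 1.517, -0.027, 0.996, -0.02], TCP at [215.394, 613.289, 196.513] pointing down, gripper open.
Joint ranges: [-3.06, 3.06], [-0.37, 2.12], [-1.25, 1.32], [0.18, 2.47], [-1.1, 4.24], [0.23, 1.98], [-2.94, 2.94]. Speed limits (rad/s): [2.57, 2.57, 3.14, 3.14, 3.14, 3.14, 3.14].

INTERFACE

Orientations are given as [roll, pitch, yaw] about the fixed x, y, z axes, in that order (R = Rz(yaw) Ry(pitch) Rx(roll)).
In Python, from cell import * gives the robot as it stands. The module is installed in compiled form; this text tells all that it offers.
- The arm moves only by the tool move_arm, never from a script. Its argument "series" is a list of rows, each a list of 2 entries, a list of its own where there are three numbers: the shift along the tool's x, y, z in m, then the turn about the tool's z in rad. In form: [[[x, y, z], yaw], ...]. A call has 1 to 5 rows; each row is the pose to reach, as a shift and turn from the pose measured when the call began, along the tool's axes at that moment; what a row does not reach only later rows make up. A row lasts 1/8 s, in which the tool goes at most 62.5 mm and 10.7 degrees, less where a joint would pass 70% of its speed; a pose out of reach is approached as far as the arm can. A call with a gripper value outside its range is refused whole. "claw" is the opening, from 0 (shut) to 1 (fully open), set as the call begins (left out, the last holds). The fingers move at their own pace and stop on an object; the grip force is fixed at half the most. Time passes only in rows, so rows that repeat a pose let the fingers close. It gives the time, the measured TCP pose, the force and the opening at its end, in the units of the state.
- read_state(): the state, without advancing time (a new reading comes with each control period).
- get_image(name): name is "side" or "top" or "wrist"; returns the picture (384x512x3 uint8, blue, green, red); there is no depth.
- camera_model(name): a dict with "fov_y" (degrees; the focal length in pixels is half the picture's height over the tangent of half this angle, whatever the lens; pixels are square), "cx", "cy" (the principal point, pixels), "pose" (4x4, takes a point from camera to world coordinates); the wrist camera has in their place "tool_from_camera" (4x4, takes a point from camera to tool coordinates, whose origin is the TCP and whose axes are the flange's). Camera axes: x right, y down, z forward; pixel columns grow to the right and rows downward; lengths in mm; the calibration is good to about 2 mm. A picture is of the moment at which its call begins: read the wrist's pose just before it. camera_model takes no time and is no camera call.
- finish_job(): hands the job in, once; it reports no verdict.
The state is a dict: "clock": time; "qpos": joint angles; "qd": joint speeds; "tau": joint torques, N m; "eef_pos": TCP position; "tool_rot": TCP orientation; "force": force on the tool from outside, world axes, zero at the start; "torque": the same for the moment, N m; "width": finger opening in mm.
Only numpy, scipy, OpenCV 4.12 (cv2) and the standard library are available. Lean on these libraries where they do the work, as an engineer would, in place of code of your own. Each camera call takes 0.05 s, during which the arm holds its last target. There are 200 camera calls.

TASK

The U-shaped spring clip that locks the wire-spool spindle has to come off. Take the wedge by its handle, lay the blade lightly on the bare top of the spindle and slide it along, under the clip and without forcing anything, until the clip is spread and lets go; then lift the clip away and set both clip and wedge down on the flat steel plate, without dropping either. Leave everything else where it is.

Things in the scene. Friction and masses are not known exactly. Their poses are not given: they have to be found in the camera images.
- stand: fixed grey steel stand of a small wire spool, sizes in mm. Origin on the bench under the clip's place; x along the spindle, from its free end (towards the robot) to the spool; z up. Base 84 wide, 10 high, x -45 to 190. Level round spindle, 24 diameter, axis 75 above the bench, top at 87, x -35 to 165. Spool 100 diameter, x 98 to 149; the spindle's top is clear up to there
- spindle_seat (a point): point on the spindle's axis in the middle of the clip's place, 75 above the bench; axes as the stand's
- spindle_end (a point): centre of the spindle's free end face, 35 before spindle_seat; the bare top of the spindle between it and the clip is 25 long
- channel (a point): point on top of the spindle between two upright cheeks of the stand right behind the clip (x 11.5 to 23.5, 10 to 30 to either side, 122 high). The cheeks take the push on the clip; the open channel between them, 20 wide, lets the 14 wide blade through; axes as the stand's
- clip: U-shaped spring-steel clip, 60 g, 20 long (x), 40 wide, snapped over the spindle from above, two sprung jaws hanging on its sides. Origin on the spindle's axis, mid-length; x towards the spool, z up. Jaws end in round lips 18 apart when closed, lowest point 12 below the origin. Smooth, friction about 0.25. Measured only to about 1.5, so go in under it by feel
- clip_bridge (a point): middle of the flat underside of the clip's bridge, 15 above the clip's origin and only 3 above the spindle's top; 20 free width under it, bridge 3 thick. Raised about 9 the lips pass the spindle's widest part (lift up to about 10 N, push on the wedge up to about 15 N); raised 16 the clip is free, sits loosely astride the blade and lifts off on it
- wedge: wedge tool, 0.39 to 0.57 kg, standing on the bench: upright black handle block 40 (x) by 22 (y) by 72 high with a low smooth steel blade sticking out to +x, 14 wide, its tip 131 ahead of the origin. Origin on the handle's underside, centre; z up. The blade's flat underside lies 0 to 16 above the handle's underside: it is clamped differently each time and this is not measured
- blade_root (a point): middle of the handle's front face at the handle's underside, 20 ahead of the wedge's origin. The blade: 2 thick at the tip, rising evenly to 20 thick 55 behind the tip, then flat on top for 56 back to the handle, for the 20 long clip to sit on. The handle must stay short of the spindle's end, as its foot may hang lower than the blade
- plate: flat bare steel plate fixed on the bench, 180 (x) by 160 (y) by 12 thick; origin under its centre, on the bench; top at 12. Clip and wedge go here in any pose, also the clip astride the blade (its lips then hang 7 below the blade's underside and may touch the plate first)
- wrench: small open-ended wrench, 160 long; a bystander, not to be disturbed
- pliers: pliers with red grips, 130 long, 14 high; a bystander, not to be disturbed
- coupon: steel test coupon 100 x 50 x 8; a bystander, not to be disturbed
- nozzle: copper gas nozzle, 26 diameter, 75 high, standing; a bystander, not to be disturbed
- spare_spool: full spare wire spool lying flat, 100 diameter, 46 high; a bystander, not to be disturbed
- jar: blue jar, 60 diameter, 70 high; a bystander, not to be disturbed
- brush: brush, 190 long; a bystander, not to be disturbed
Mind the look-alikes: they are no part of the job. What is shaped like the wedge but blue or green is not meant.

How it is judged (in metres and radians):
On the way:
1. the wedge's blade has gone along the spindle right under the clip and has raised it off its seat by more than 12 mm (x of wedge in the frame of spindle_seat between -0.098 and -0.045 m and z of wedge in the frame of spindle_seat between -0.015 and 0.025 m and z of clip in the frame of spindle_seat between 0.012 and 0.03 m and horizontal distance between clip and spindle_seat below 0.015 m), for 0.1 s.
At the end, for the whole second after the job is handed in: Clip and wedge both rest on the steel plate, origins within its 180 x 160 mm outline, clip origin 8 to 60 mm and wedge origin 8 to 45 mm above the bench, both at rest (under 0.02 m/s) (x of clip in the frame of plate between -0.09 and 0.09 m and y of clip in the frame of plate between -0.08 and 0.08 m and z of clip in the frame of plate between 0.008 and 0.06 m and x of wedge in the frame of plate between -0.09 and 0.09 m and y of wedge in the frame of plate between -0.08 and 0.08 m and z of wedge in the frame of plate between 0.008 and 0.045 m and linear speed of each of clip, wedge below 0.02 m/s); the robot touches nothing.
It fails at once if the wedge is forced: more than 30 N against the clip or the stand, or (while it does not bear on the clip) more than 15 N against the stand and its spindle (contact force between wedge and clip above 30 N or contact force between wedge and stand above 30 N or (contact force between wedge and stand above 15 N and not (contact force between wedge and clip above 0.3 N))).
It fails at once if clip or wedge is dropped onto the plate: just above it (wedge's underside within 18 mm, clip's origin within 33 mm of its top) and moving faster than 0.5 m/s ((horizontal distance between wedge and plate below 0.12 m and height (world z) of wedge below 0.03 m and linear speed of wedge above 0.5 m/s) or (horizontal distance between clip and plate below 0.12 m and height (world z) of clip below 0.045 m and linear speed of clip above 0.5 m/s)).
It fails at once if the robot itself pushes on the stand with more than 15 N (contact force between any of the arm, the fingers and stand above 15 N).
It fails at once if the clip falls on the bench or to the floor (height (world z) of clip below 0.021 m).
It fails at once if a bystander is moved by more than 20 mm (distance of any of wrench, pliers, coupon, nozzle, spare_spool, jar, brush from where it was at the start of the episode above 0.02 m).
It also fails if it takes over 58 s, if anything falls off the work surface, if the arm or the gripper's body presses on something with over 40 N, if the wrist force passes 120 N, or if a joint passes its speed limit or range.

## Working session

There is one attempt and no reset: what is moved stays moved. The work goes in short steps, Python scripts to look and compute and a tool call to move; the robot and the scene stay as the last step left them, time stands still between calls to the robot, and variables do not carry over. Pictures are saved under pics/ and viewed, about 8 in all and at most 12, crops included, and the job is handed in when it is done.

Besides the shell and the picture viewer there is one more tool, called after ">>>" as name(argument=value, ...) on one line, values as JSON. move_arm: Moves the arm, as the interface text tells. Its arguments: {"type":"object","properties":{"series":{"type":"array"},"claw":{"type":"number"}},"required":["series"]}

```bash
mkdir -p pics
cat > h.py <<'E'
from cell import *
import numpy as np, cv2
def f(m): return 192/np.tan(np.radians(m["fov_y"])/2)
def unproj(m,u,v,z,T=None):
    T=m["pose"] if T is None else T
    T=np.array(T); d=T[:3,:3]@np.array([(u-m["cx"])/f(m),(v-m["cy"])/f(m),1]); o=T[:3,3]
    return o+d*(z-o[2])/d[2]
def proj(m,p,T=None):
    T=np.array(m["pose"] if T is None else T); q=np.linalg.inv(T)@np.append(p,1)
    return np.array([m["cx"]+f(m)*q[0]/q[2], m["cy"]+f(m)*q[1]/q[2]])
E
python3 - <<'E'
from h import *
s=read_state(); print({k:np.round(v,3).tolist() for k,v in s.items()})
a=get_image("top"); b=get_image("side"); 
cv2.imwrite("pics/top.png",a); cv2.imwrite("pics/side.png",b)
cv2.imwrite("pics/t1.png",cv2.resize(a,(800,600),interpolation=cv2.INTER_CUBIC)); cv2.imwrite("pics/s1.png",cv2.resize(b,(800,600),interpolation=cv2.INTER_CUBIC))
for n in("top","side","wrist"): print(n,{k:np.round(v,3).tolist() for k,v in camera_model(n).items()})
E
```

```text
{'clock': 0.0, 'qpos': [-1.299, 0.629, 0.038, 1.518, -0.027, 0.996, -0.02], 'qd': [-0.001, 0.001, 0.002, 0.001, -0.002, -0.001, -0.0], 'tau': [-0.001, -56.34, 1.226, -19.344, 0.011, 0.011, 0.0], 'eef_pos': [215.155, 612.618, 195.582], 'tool_rot': [-3.14, 0.0, 2.804], 'force': [0.911, -0.754, -0.349], 'torque': [0.011, -0.045, 0.037], 'width': 85.61}
top {'fov_y': 56.227, 'cx': 257.828, 'cy': 186.042, 'pose': [[0.017, -0.993, 0.114, 359.481], [-1.0, -0.015, 0.015, -18.086], [-0.013, -0.114, -0.993, 1117.968], [0.0, 0.0, 0.0, 1.0]]}
side {'fov_y': 46.413, 'cx': 251.319, 'cy': 188.982, 'pose': [[0.958, -0.188, 0.215, 215.545], [-0.285, -0.662, 0.693, -849.446], [0.012, -0.726, -0.688, 949.466], [0.0, 0.0, 0.0, 1.0]]}
wrist {'fov_y': 58.478, 'cx': 258.744, 'cy': 187.569, 'tool_from_camera': [[-0.001, -0.946, -0.324, 82.978], [1.0, -0.001, 0.001, 1.09], [-0.001, -0.324, 0.946, -177.444], [0.0, 0.0, 0.0, 1.0]]}
```

View pics/t1.png

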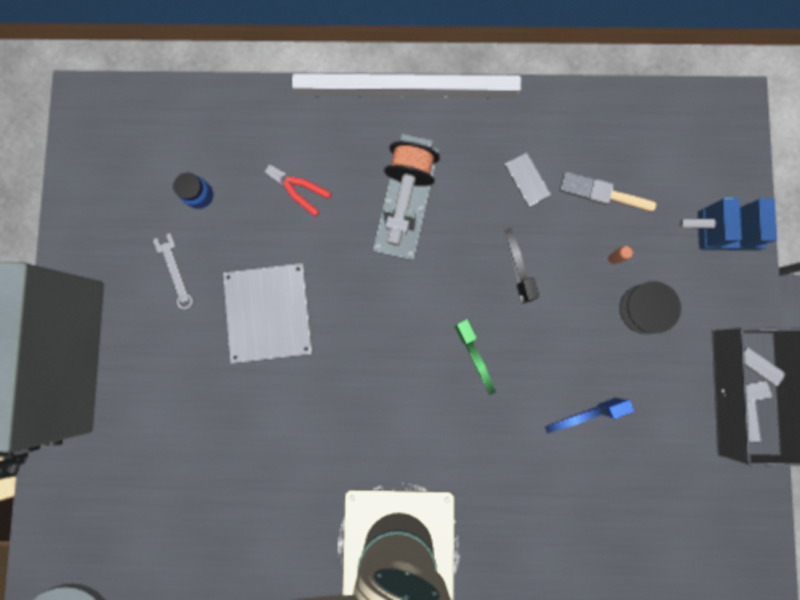

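View pics/s1.png

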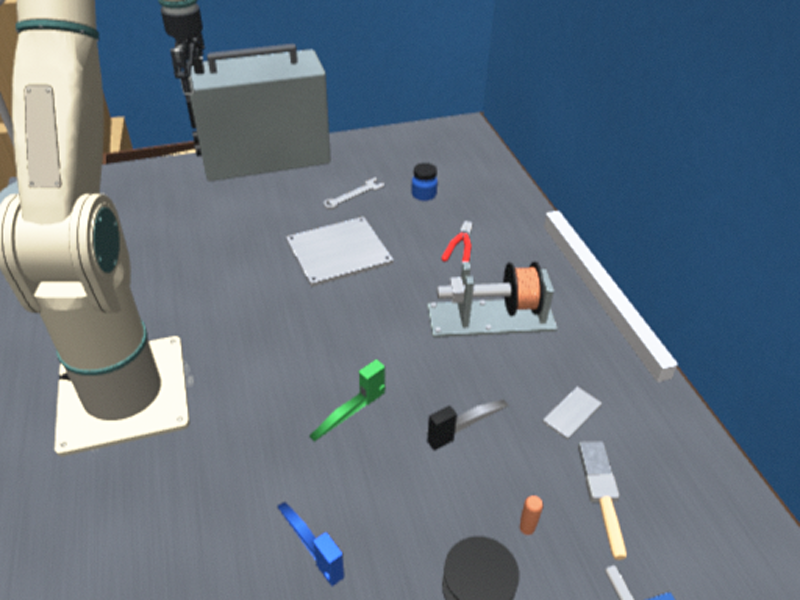

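The top picture shows the black wedge, with its handle at (528,290) and its tip at (508,230). There is a green one at (466,330) and a blue one at (620,408). The stand is at about (400,215), the clip at about (398,232), and the plate at (267,313). Black fits the description, so I'll confirm it in an enlarged crop.

Run:
```python
from h import *
a=cv2.imread("pics/top.png"); b=cv2.imread("pics/side.png")
c=[a[140:200,310:350],a[82:172,232:292],b[250:295,265:331],b[160:220,270:360]]
def R(i,w,h): return cv2.resize(i,(w,h),interpolation=cv2.INTER_CUBIC)
# scales: 5,  ... 
top=np.hstack([R(c[0],200,300),R(c[1],200,300)]); 
img=np.hstack([top,R(c[2],400,273) if 0 else cv2.copyMakeBorder(R(c[2],400,273),0,27,0,0,cv2.BORDER_CONSTANT)])
bot=np.hstack([R(c[3],450,300),cv2.copyMakeBorder(R(a[165:235,138:203],279,300),0,0,0,71,cv2.BORDER_CONSTANT)])
cv2.imwrite("pics/c1.png",np.vstack([img,bot]))
```

```text
(no output)
```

View pics/c1.png

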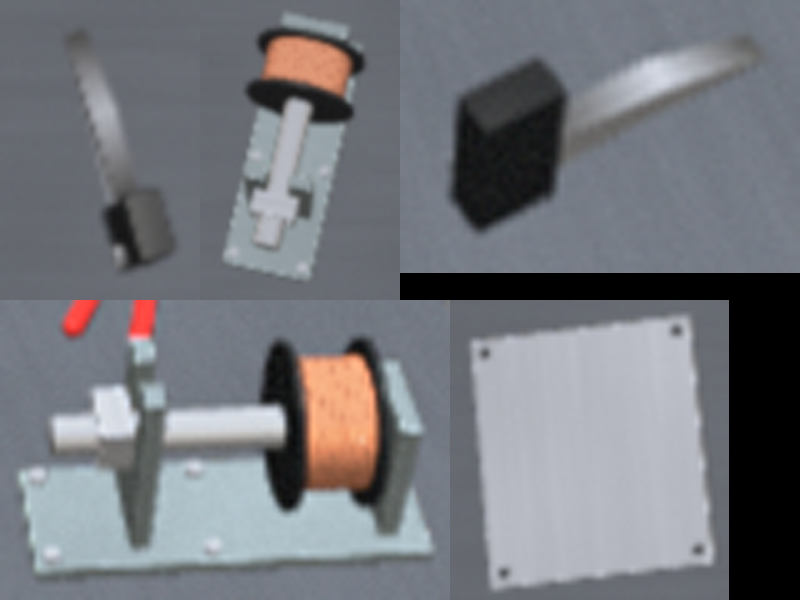

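The crop confirms it: an upright black handle with a bare steel blade. Next I fit the poses from corners seen in both views.

```bash
cat > fit.py <<'E'
from h import *
from scipy.optimize import least_squares
M={n:camera_model(n) for n in("top","side")}
def T0(u,v): return ("top",310+u/5,140+v/5)
def T1(u,v): return ("top",232+(u-200)/3.333,82+v/3.333)
def S0(u,v): return ("side",265+(u-400)/6.06,250+v/6.06)
def S1(u,v): return ("side",270+u/5,160+(v-300)/5)
def P(u,v): return ("top",138+(u-450)/4.29,165+(v-300)/4.286)
def w(p,q): c,s=np.cos(p[2]),np.sin(p[2]); return np.array([p[0]+c*q[0]-s*q[1],p[1]+s*q[0]+c*q[1],q[2]])
def fit(name,obs,p0,wb=False):
    def r(p): return np.concatenate([proj(M[o[0]],w(p,(q(p[3]) if callable(q) else q)))-o[1:] for o,q in obs])
    s=least_squares(r,p0,loss="soft_l1"); print(name,np.round(s.x,3)); print(np.round(r(s.x).reshape(-1,2),1).tolist()); return s.x
wo=[(T0(75,32),lambda b:(131,0,b+1)),(S0(757,48),lambda b:(131,0,b+1)),
(T0(135,195),(20,11,72)),(T0(162,190),(20,-11,72)),(T0(175,247),(-20,-11,72)),
(S0(460,100),(-20,11,72)),(S0(540,60),(20,11,72)),(S0(567,95),(20,-11,72)),(S0(490,135),(-20,-11,72)),
(S0(455,195),(-20,11,0)),(S0(482,230),(-20,-11,0)),(S0(555,192),(20,-11,0))]
if __name__=="__main__":
    c=unproj(M["top"],339,185,72); fit("wedge",wo,[c[0],c[1],.3,8])
    c=unproj(M["top"],254,150,87)
    fit("stand",[(T1(222,262),(-45,42,10)),(T1(310,278),(-45,-42,10)),(T1(265,246),(-35,0,87)),(S1(57,433),(-35,0,75)),
     (S1(38,572),(-45,-42,0)),(S1(22,470),(-45,42,10)),(S1(433,550),(190,-42,0))],[c[0],c[1],-.2])
    c=unproj(M["top"],170,200,12)
    fit("plate",[(P(471,340),(90,80,12)),(P(689,317),(90,-80,12)),(P(713,563),(-90,-80,12)),(P(491,589),(-90,80,12))],[c[0],c[1],.1])
E
python3 fit.py
```

```text
wedge [ 4.88601e+02 -2.44333e+02  2.64000e-01  1.25680e+01]
[[0.2, -0.3], [-0.2, 0.1], [-1.9, -0.4], [-0.1, -1.3], [1.0, 0.5], [-0.4, -0.7], [-0.0, -1.0], [0.8, -0.5], [-0.2, -0.1], [-0.9, 0.9], [-0.5, 1.5], [0.6, 0.8]]
stand [ 6.04623e+02  1.07060e+01 -1.78000e-01]
[[-0.0, -0.6], [-0.1, -0.4], [0.1, -1.3], [-1.2, 0.4], [0.0, 1.5], [-0.9, -0.6], [-0.1, 0.1]]
plate [4.37901e+02 2.66545e+02 1.31000e-01]
[[0.0, 0.3], [0.1, -0.2], [-0.0, 0.0], [-0.1, -0.1]]
```

```bash
cat > go.py <<'E'
# go.py x y z yaw [x y z yaw ...]: tool-axis shifts (m) and turn for chained calls from measured pose
import sys
from h import *
s=read_state(); p=np.array(s["eef_pos"]); y=s["tool_rot"][2]
print("at",np.round(s["clock"],2),np.round(p,1),np.round(s["tool_rot"],4),"F",np.round(s["force"],1),"w",round(float(s["width"]),1))
a=np.array(sys.argv[1:],float).reshape(-1,4)
for t in a:
    d=t[:3]-p; X=np.array([np.cos(y),np.sin(y),0]); Y=np.array([np.sin(y),-np.cos(y),0])
    print(np.round([d@X/1e3,d@Y/1e3,-d[2]/1e3],4), "turn",round(-(t[3]-y),4)); p=t[:3]; y=t[3]
E
python3 go.py 350 400 200 2.17 500 150 200 1.535 510 -60 200 0.9 489 -244 200 0.264
```

```text
at 0.1 [215.2 612.7 195.7] [-3.1399  0.      2.8038] F [ 0.3  0.2 -0. ] w 85.4
[-0.1977 -0.156  -0.0043] turn 0.6338
[-0.291  -0.0171 -0.    ] turn 0.635
[-0.2095  0.0175 -0.    ] turn 0.635
[-0.1572  0.0979 -0.    ] turn 0.636
```

>>> move_arm(series=[[[-0.04,-0.031,-0.001],0.127],[[-0.08,-0.062,-0.002],0.254],[[-0.12,-0.094,-0.003],0.38],[[-0.16,-0.125,-0.004],0.507],[[-0.198,-0.156,-0.004],0.634]], claw=1)

```text
clock: 0.72
eef_pos: [351.1, 398.2, 199.9]
tool_rot: [-3.14, 0.001, 2.165]
force: [0.6, -0.3, 0.1]
width: 85.6
```

>>> move_arm(series=[[[-0.058,-0.003,0],0.127],[[-0.116,-0.007,0],0.254],[[-0.175,-0.01,0],0.38],[[-0.233,-0.014,0],0.507],[[-0.291,-0.017,0],0.635]])

```text
clock: 1.35
eef_pos: [500.5, 146.1, 200.1]
tool_rot: [-3.141, 0.002, 1.526]
force: [0.7, 0.5, -0.0]
width: 85.1
```

>>> move_arm(series=[[[-0.042,0.003,0],0.127],[[-0.084,0.007,0],0.254],[[-0.126,0.01,0],0.38],[[-0.168,0.014,0],0.507],[[-0.21,0.018,0],0.635]])

```text
clock: 1.98
eef_pos: [508.9, -65.6, 200.3]
tool_rot: [-3.142, 0.002, 0.888]
force: [0.5, -0.3, 0.2]
width: 85.4
```

```bash
python3 go.py 474 -248 220 0.264
```

```text
at 1.98 [508.9 -65.6 200.3] [-3.1416e+00  1.9000e-03  8.8770e-01] F [ 0.5 -0.3  0.2] w 85.4
[-0.1635  0.0881 -0.0197] turn 0.6237
```

>>> move_arm(series=[[[-0.041,0.022,-0.005],0.156],[[-0.082,0.044,-0.01],0.312],[[-0.123,0.066,-0.015],0.468],[[-0.1635,0.088,-0.02],0.624],[[-0.1635,0.088,-0.02],0.624]])

```text
clock: 2.6
eef_pos: [472.4, -252.4, 221.1]
tool_rot: [3.137, 0.002, 0.256]
force: [0.4, 0.6, 0.6]
width: 85.2
```

Run:
```python
from h import *
s=read_state(); np.save("p1.npy",np.r_[s["eef_pos"],s["tool_rot"]]); print(s["eef_pos"],s["tool_rot"])
a=get_image("wrist"); cv2.imwrite("pics/w1.png",a); cv2.imwrite("pics/w1b.png",cv2.resize(a,(800,600),interpolation=cv2.INTER_CUBIC))
```

```text
[ 472.4062777  -252.42035155  221.0963736 ] [3.13726018e+00 2.41541723e-03 2.56185088e-01]
```

View pics/w1b.png

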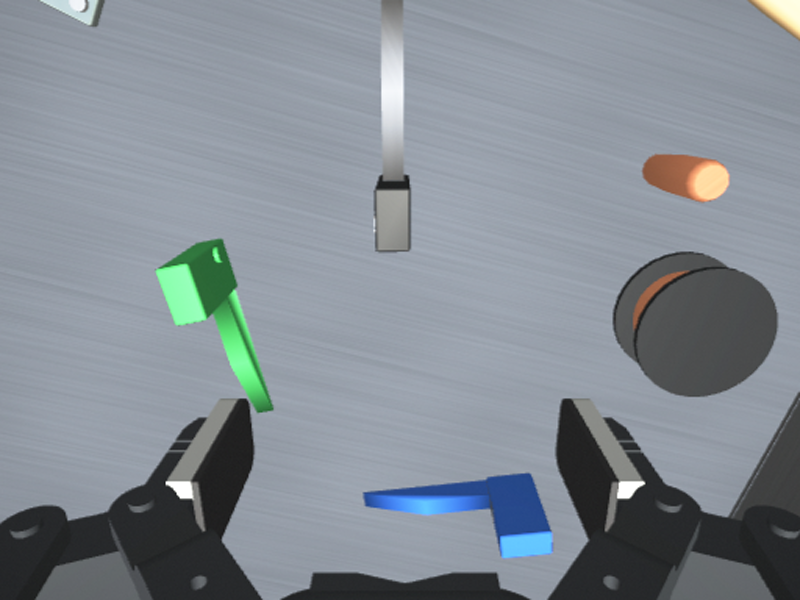

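The wrist picture shows the black handle's top with corners at (376,189) and (411,250). The blade points straight up at column 392, so the tool is nearly aligned with the wedge. The green and blue decoys are off to the sides.

```bash
cat >> h.py <<'E'
from scipy.spatial.transform import Rotation as Ro
def wristT(pose):
    T=np.eye(4); T[:3,:3]=Ro.from_euler("xyz",pose[3:6]).as_matrix(); T[:3,3]=pose[:3]
    return T@np.array(camera_model("wrist")["tool_from_camera"])
E
python3 - <<'E'
from h import *
m=camera_model("wrist"); T=wristT(np.load("p1.npy"))
q=[unproj(m,u/1.5625,v/1.5625,72,T) for u,v in((376,189),(410,189),(411,250),(375,250))]
for p in q: print(np.round(p,1))
print("c",np.mean(q,axis=0)); d=(q[0]+q[1]-q[2]-q[3])/2; print(d,np.arctan2(d[1],d[0]))
b=[unproj(m,393/1.5625,178/1.5625,25,T),unproj(m,392.5/1.5625,10/1.5625,22,T)]; d=b[1]-b[0]; print(b,np.arctan2(d[1],d[0]))
E
python3 go.py 491 -247 100 .262
```

```text
[ 505.8 -225.6   72. ]
[ 510.9 -245.5   72. ]
[ 474.5 -255.8   72. ]
[ 468.8 -233.9   72. ]
c [ 489.98696136 -240.1860285    72.        ]
[36.73219195  9.32198223  0.        ] 0.24853534781208572
[array([ 508.98187627, -234.54248749,   25.        ]), array([ 609.30462912, -208.70633822,   22.        ])] 0.2520533568267614
at 2.65 [ 473.1 -249.5  220.5] [3.1401e+00 2.2000e-03 2.6070e-01] F [-0.2  0.4 -0.4] w 85.6
[0.0179 0.0022 0.1205] turn -0.0013
```

```bash
python3 go.py 489.5 -242 120 .255 489.5 -242 24 .255
```

```text
at 2.65 [ 473.1 -249.5  220.5] [3.1401e+00 2.2000e-03 2.6070e-01] F [-0.2  0.4 -0.4] w 85.6
[ 0.0177 -0.003   0.1005] turn 0.0057
[0.    0.    0.096] turn -0.0
```

>>> move_arm(series=[[[0.006,-0.001,0.03],0.006],[[0.012,-0.002,0.06],0.006],[[0.0177,-0.003,0.085],0.006],[[0.0177,-0.003,0.1],0.006],[[0.0177,-0.003,0.1],0.006]])

```text
clock: 3.28
eef_pos: [488.7, -241.1, 119.6]
tool_rot: [-3.141, 0.004, 0.256]
force: [-0.5, -0.8, 0.3]
width: 85.3
```

```bash
python3 go.py 489.5 -242 24 .255
```

```text
at 3.28 [ 488.7 -241.1  119.6] [-3.1413  0.0038  0.2559] F [-0.5 -0.8  0.3] w 85.3
[0.0006 0.0011 0.0956] turn 0.0009
```

>>> move_arm(series=[[[0,0.001,0.03],0],[[0,0.001,0.06],0],[[0,0.001,0.085],0],[[0,0.001,0.096],0],[[0,0.001,0.096],0]])

```text
clock: 3.9
eef_pos: [488.7, -242.3, 23.9]
tool_rot: [-3.141, 0.004, 0.256]
force: [0.3, -0.5, -0.1]
width: 85.5
```

>>> move_arm(series=[[[0,0,0],0],[[0,0,0],0],[[0,0,0],0],[[0,0,0],0],[[0,0,0],0]], claw=0)

```text
clock: 4.53
eef_pos: [488.9, -242.2, 24.5]
tool_rot: [-3.141, 0.003, 0.256]
force: [-0.1, 1.5, 6.1]
width: 20.4
```

>>> move_arm(series=[[[0,0,0],0],[[0,0,0],0],[[0,0,0],0]])

```text
clock: 4.9
eef_pos: [488.9, -242.1, 24.5]
tool_rot: [-3.141, 0.003, 0.256]
force: [-0.6, 0.5, 2.6]
width: 19.9
```

```bash
python3 go.py 489 -242 204 .256  520 -88 204 .039 553 66 204 -.178
```

```text
at 4.9 [ 488.9 -242.1   24.5] [-3.1411e+00  2.9000e-03  2.5600e-01] F [-0.6  0.5  2.6] w 19.9
[ 1.000e-04 -1.000e-04 -1.795e-01] turn -0.0
[ 0.069  -0.1411 -0.    ] turn 0.217
[ 0.039  -0.1526 -0.    ] turn 0.217
```

>>> move_arm(series=[[[0,0,-0.01],0],[[0,0,-0.04],0],[[0,0,-0.08],0],[[0,0,-0.12],0],[[0,0,-0.15],0]])

```text
clock: 5.52
eef_pos: [489.2, -242.1, 176.2]
tool_rot: [-3.142, 0.003, 0.256]
force: [-0.2, -0.3, -4.7]
width: 20.1
```

>>> move_arm(series=[[[0,0,-0.02],0],[[0,0,-0.03],0],[[0,0,-0.03],0]])

```text
clock: 5.9
eef_pos: [489.2, -242.0, 206.3]
tool_rot: [-3.142, 0.002, 0.256]
force: [0.6, 0.5, -4.3]
width: 20.3
```

>>> move_arm(series=[[[0.014,-0.028,0],0.043],[[0.028,-0.056,0],0.087],[[0.042,-0.084,0],0.13],[[0.056,-0.112,0],0.174],[[0.069,-0.141,0],0.217]])

```text
clock: 6.52
eef_pos: [519.5, -86.8, 204.8]
tool_rot: [3.141, 0.005, 0.037]
force: [0.3, -0.3, -4.1]
width: 20.2
```

>>> move_arm(series=[[[0.009,-0.035,0],0.05],[[0.018,-0.07,0],0.1],[[0.027,-0.105,0],0.15],[[0.036,-0.14,0],0.2],[[0.039,-0.153,0],0.217]])

```text
clock: 7.15
eef_pos: [552.2, 70.7, 202.8]
tool_rot: [3.14, 0.008, -0.177]
force: [-0.7, -0.0, -4.2]
width: 20.1
```

>>> move_arm(series=[[[0,0,0],0],[[0,0,0],0]])

```text
clock: 7.4
eef_pos: [551.5, 69.2, 202.4]
tool_rot: [3.139, 0.008, -0.178]
force: [-0.0, -0.4, -5.4]
width: 20.4
```

Run:
```python
from h import *
s=read_state(); np.save("p2.npy",np.r_[s["eef_pos"],s["tool_rot"]]); print(s["eef_pos"],s["tool_rot"])
a=get_image("wrist"); cv2.imwrite("pics/w2.png",a); cv2.imwrite("pics/w2b.png",cv2.resize(a,(800,600),interpolation=cv2.INTER_CUBIC))
```

```text
[551.53052172  69.15908136 202.43728017] [ 3.13896635  0.00847127 -0.17789896]
```

View pics/w2b.png

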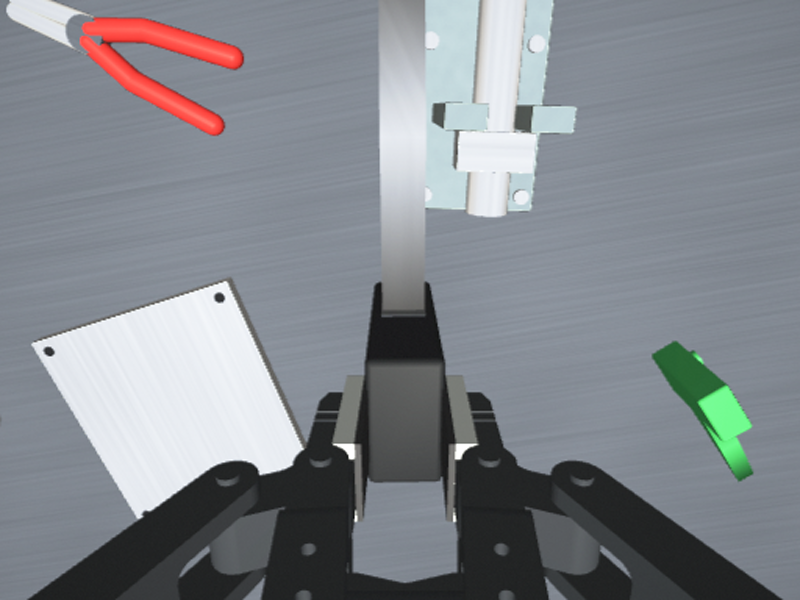

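The wrist picture shows:
- Clip top face: (455–536, 132–172).
- Cheek inner edges: columns 489 and 532, rows about 102–132.
- Spindle end: (487,216).
- Blade: columns 381–425, from row 0 to row 312.

Next I turn these into positions.

Run:
```python
from h import *
P=np.load("p2.npy"); m=camera_model("wrist"); T=wristT(P); S=1.5625
B=np.eye(4);B[:3,:3]=Ro.from_euler("xyz",P[3:]).as_matrix();B[:3,3]=P[:3]; Bi=np.linalg.inv(B)
a=cv2.imread("pics/w2.png"); g=cv2.cvtColor(a,cv2.COLOR_BGR2GRAY)
def U(u,v,z,n=""):
    w=unproj(m,u/S,v/S,z,T); print(n,"world",np.round(w,1),"tool",np.round((Bi@np.append(w,1))[:3],1)); return w
c=U(495.5,152,93,"clip"); U(455.5,152,93,"clipL");U(535.5,152,93,"clipR")
ch=U(510.5,117,122,"chan"); U(489,117,122,"L");U(532,117,122,"R")
e=U(487,214,82,"spindle end ~")
f2=U(502.5,20,87,"spindle far"); d=f2-U(487.5,200,87,"spindle near"); print("yaw spindle",np.arctan2(d[1],d[0]))
zb=P[2]-24.5
print("handle front top"); 
for (u,v,n) in((373,361,"hFL"),(443,361,"hFR"),(440,481,"hBR"),(369,481,"hBL")): U(u,v,zb+72,n)
for b in(8,12,16):
    U(403,305,zb+b+20,"bladeroot"); U(402.5,100,zb+b+20,"blade fwd")
for v in (40,130,180): 
    r=g[int(v/S)]; print(v,r[235:350].tolist())
```

```text
clip world [604.8  12.7  93. ] tool [ 63.4  45.8 109. ]
clipL world [608.5  33.1  93. ] tool [ 63.4  25.1 109. ]
clipR world [601.2  -7.7  93. ] tool [ 63.4  66.6 109.1]
chan world [622.2   8.4 122. ] tool [81.  47.1 79.9]
L world [623.9  18.1 122. ] tool [81.  37.3 79.9]
R world [620.5  -1.2 122. ] tool [81.  56.9 79.9]
spindle end ~ world [571.1  19.9  82. ] tool [ 29.   44.8 120.3]
spindle far world [666.    0.8  87. ] tool [125.7  46.7 114.5]
spindle near world [579.7  19.2  87. ] tool [ 37.6  43.9 115.2]
yaw spindle -0.21052035016702292
handle front top
hFL world [573.9  75.  249.9] tool [ 20.6  -9.6 -47.7]
hFR world [570.6  56.6 249.9] tool [ 20.6   9.1 -47.7]
hBR world [532.4  63.4 249.9] tool [-18.3   9.2 -47.3]
hBL world [536.1  83.8 249.9] tool [-18.2 -11.6 -47.4]
bladeroot world [571.9  67.3 205.9] tool [20.4 -1.7 -3.7]
blade fwd world [637.5  55.5 205.9] tool [87.  -1.8 -4.2]
bladeroot world [573.4  67.  209.9] tool [21.9 -1.7 -7.7]
blade fwd world [637.5  55.5 209.9] tool [86.9 -1.8 -8.2]
bladeroot world [574.9  66.7 213.9] tool [ 23.3  -1.7 -11.7]
blade fwd world [637.4
[... 1074 characters left out ...]
32, 227, 218, 213, 164, 171, 177, 156, 148, 122, 112, 92, 86, 85, 102, 192, 210, 208, 209, 209, 209, 209, 209, 210, 210]
180 [145, 145, 145, 144, 144, 143, 143, 142, 185, 211, 215, 213, 213, 213, 214, 213, 213, 214, 213, 214, 215, 215, 214, 213, 213, 212, 212, 211, 213, 212, 214, 215, 215, 215, 213, 214, 213, 213, 214, 213, 212, 213, 212, 213, 212, 212, 213, 213, 213, 212, 213, 214, 215, 214, 215, 213, 213, 213, 214, 214, 214, 213, 213, 195, 151, 170, 210, 220, 224, 226, 230, 234, 234, 235, 235, 237, 239, 239, 236, 235, 236, 239, 241, 241, 238, 235, 233, 230, 223, 212, 205, 178, 200, 207, 206, 206, 205, 204, 205, 204, 204, 204, 206, 206, 208, 209, 203, 160, 143, 143, 141, 141, 141, 142, 144]
```

Run:
```python
from h import *
P=np.load("p2.npy"); m=camera_model("wrist"); T=wristT(P)
a=cv2.imread("pics/w2.png"); g=cv2.cvtColor(a,cv2.COLOR_BGR2GRAY)
def Y(p,q,z,n,k=1.5625):
    A=unproj(m,p[0]/k,p[1]/k,z,T);B=unproj(m,q[0]/k,q[1]/k,z,T);d=B-A;print(n,np.round(A,1),np.round(B,1),"yaw",round(np.arctan2(d[1],d[0]),3))
Y((312.5,115.2),(320,25.6),75,"axis",1)
Y((521,198),(537,44),13,"screwR"); Y((428,194),(432,41),13,"screwL"); Y((533,209),(553,2),10,"baseR")
Y((534,172),(455,172),93,"clipfront"); Y((576,106),(445,102),122,"cheeks back")
cv2.imwrite("pics/w2c.png",cv2.resize(a[0:150,260:380],(640,800)[:2] if 0 else (480,600),interpolation=cv2.INTER_CUBIC))
```

```text
axis [588.5  15.9  75. ] [658.2   0.9  75. ] yaw -0.211
screwR [562.7 -12.6  13. ] [656.3 -32.6  13. ] yaw -0.21
screwL [576.7  49.3  13. ] [669.6  31.4  13. ] yaw -0.19
baseR [553.1 -20.5  10. ] [678.2 -45.3  10. ] yaw -0.195
clipfront [591.1  -5.9  93. ] [598.5  34.9  93. ] yaw 1.392
cheeks back [621.6 -21.3 122. ] [633.9  36.8 122. ] yaw 1.363
```

View pics/w2c.png

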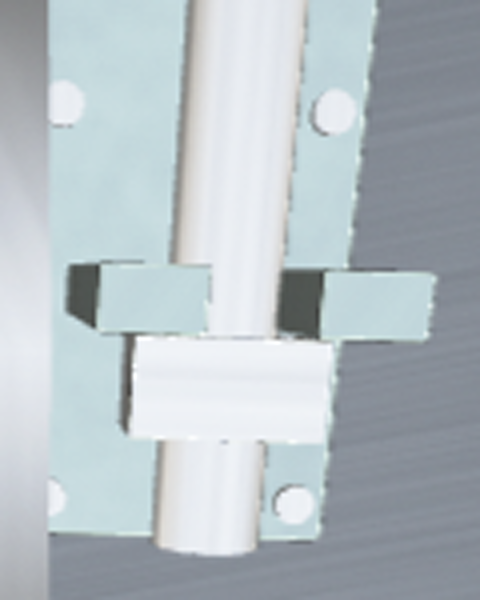

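```bash
python3 go.py 458.8 41.6 190 -.205 458.8 41.6 118 -.205
```

```text
at 7.45 [551.7  68.9 202.7] [ 3.1392  0.0079 -0.1786] F [-0.3 -0.3 -3.8] w 20.2
[-0.0866  0.0434  0.0127] turn 0.0264
[0.    0.    0.072] turn -0.0
```

>>> move_arm(series=[[[-0.022,0.011,0.003],0.007],[[-0.044,0.022,0.006],0.014],[[-0.066,0.033,0.009],0.021],[[-0.0866,0.0434,0.0127],0.0264],[[-0.0866,0.0434,0.0127],0.0264]])

```text
clock: 8.07
eef_pos: [456.6, 40.0, 191.0]
tool_rot: [3.14, 0.01, -0.209]
force: [-0.0, 0.3, -4.1]
width: 20.7
```

```bash
python3 go.py 458.8 41.6 120 -.205
```

```text
at 8.07 [456.6  40.  191. ] [ 3.1397  0.0096 -0.2087] F [-0.   0.3 -4.1] w 20.7
[ 0.0018 -0.002   0.071 ] turn -0.0037
```

>>> move_arm(series=[[[0.001,-0.001,0.02],-0.004],[[0.0018,-0.002,0.04],-0.004],[[0.0018,-0.002,0.06],-0.004],[[0.0018,-0.002,0.071],-0.004],[[0.0018,-0.002,0.071],-0.004]])

```text
clock: 8.7
eef_pos: [458.2, 41.1, 119.7]
tool_rot: [3.139, 0.01, -0.206]
force: [0.3, 0.0, -3.8]
width: 20.5
```

Run:
```python
from h import *
b=get_image("side"); t=get_image("top"); s=read_state(); print(s["eef_pos"],s["tool_rot"],s["force"])
np.save("p3.npy",np.r_[s["eef_pos"],s["tool_rot"]])
cv2.imwrite("pics/s3.png",b); cv2.imwrite("pics/t3.png",t)
m=camera_model("side")
print([np.round(proj(m,p)) for p in((460,41,100),(605,12,87))])
i=np.hstack([cv2.resize(b[150:225,215:315],(600,450),interpolation=cv2.INTER_CUBIC),cv2.resize(t[120:195,240:270],(180,450),interpolation=cv2.INTER_CUBIC)])
cv2.imwrite("pics/s3c.png",i)
```

```text
[458.80855482  41.17798579 120.47014673] [ 3.13979596  0.0084196  -0.20521744] [-0.222128   -0.15438862 -3.86929328]
[array([241., 182.]), array([293., 183.])]
```

View pics/s3c.png

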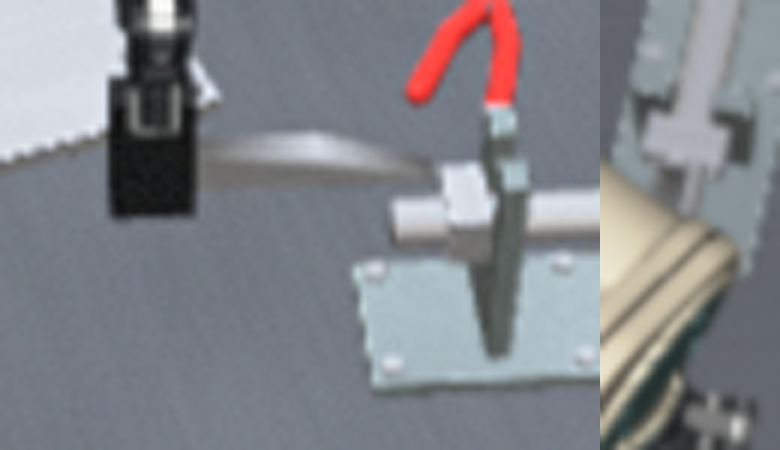

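The side picture shows the tip at crop (437,178), in front of the clip and above the spindle. The blade's underside at the handle is about 12 mm above the foot. I'll work out the tip height from this.

Run:
```python
from h import *
m=camera_model("side"); P=np.load("p3.npy"); B=Ro.from_euler("xyz",P[3:]).as_matrix()
for dx in (129,132,135):
  for z in(98,103,108,113):
    p=P[:3]+B@np.array([dx,0,0]); p[2]=z; q=proj(m,p); print(dx,z,np.round(p,1),np.round((q-[215,150])*6,1))
o=np.array([604.7,11.3]);c,s=np.cos(-.205),np.sin(-.205)
for n,(x,y,z) in dict(endtop=(-35,0,87),endbot=(-35,0,63),clipFL=(-10,20,93),clipFR=(-10,-20,93),baseNL=(-45,-42,10),baseFL=(-45,42,10)).items():
    p=np.array([o[0]+c*x-s*y,o[1]+s*x+c*y,z]); print(n,np.round((proj(m,p)-[215,150])*6))
```

```text
129 98 [585.1  14.9  98. ] [425.4 183.3]
129 103 [585.1  14.9 103. ] [426.1 175.4]
129 108 [585.1  14.9 108. ] [426.8 167.5]
129 113 [585.1  14.9 113. ] [427.5 159.5]
132 98 [588.   14.3  98. ] [431.7 182.9]
132 103 [588.   14.3 103. ] [432.4 175.1]
132 108 [588.   14.3 108. ] [433.1 167.2]
132 113 [588.   14.3 113. ] [433.9 159.2]
135 98 [591.   13.7  98. ] [438.  182.6]
135 103 [591.   13.7 103. ] [438.8 174.8]
135 108 [591.   13.7 108. ] [439.5 166.9]
135 113 [591.   13.7 113. ] [440.2 158.9]
endtop [392. 201.]
endbot [389. 238.]
clipFL [439. 161.]
clipFR [452. 218.]
baseNL [374. 379.]
baseFL [353. 258.]
```

>>> move_arm(series=[[[-0.002,0,0.003],0],[[-0.002,0,0.006],0],[[-0.002,0,0.009],0],[[-0.002,0,0.01],0],[[-0.002,0,0.01],0]])

```text
clock: 9.43
eef_pos: [456.7, 41.6, 110.4]
tool_rot: [3.14, 0.009, -0.205]
force: [-1.1, 0.1, -4.4]
width: 20.2
```

>>> move_arm(series=[[[0,0,0.0005],0],[[0,0,0.001],0],[[0,0,0.001],0]])

```text
clock: 9.8
eef_pos: [456.7, 41.6, 109.4]
tool_rot: [3.14, 0.009, -0.205]
force: [-0.4, 0.1, -4.0]
width: 20.4
```

>>> move_arm(series=[[[0,0,0.0005],0],[[0,0,0.001],0],[[0,0,0.001],0]])

```text
clock: 10.18
eef_pos: [456.7, 41.6, 108.3]
tool_rot: [3.14, 0.009, -0.205]
force: [0.2, 0.6, -3.8]
width: 20.3
```

>>> move_arm(series=[[[0,0,0.0005],0],[[0,0,0.001],0],[[0,0,0.001],0]])

```text
clock: 10.55
eef_pos: [456.6, 41.6, 107.3]
tool_rot: [3.14, 0.009, -0.205]
force: [0.7, -0.2, -5.3]
width: 20.4
```

>>> move_arm(series=[[[0,0,0.0005],0],[[0,0,0.001],0],[[0,0,0.001],0]])

```text
clock: 10.92
eef_pos: [456.6, 41.5, 106.3]
tool_rot: [3.14, 0.009, -0.205]
force: [-0.4, 0.1, -3.5]
width: 20.4
```

>>> move_arm(series=[[[0,0,0.0005],0],[[0,0,0.001],0],[[0,0,0.001],0]])

```text
clock: 11.3
eef_pos: [456.5, 41.6, 105.2]
tool_rot: [3.14, 0.009, -0.205]
force: [0.8, -0.7, -4.4]
width: 20.4
```

>>> move_arm(series=[[[0,0,0.001],0],[[0,0,0.001],0]])

```text
clock: 11.55
eef_pos: [456.4, 41.6, 104.1]
tool_rot: [3.14, 0.009, -0.205]
force: [-0.0, -0.3, -3.8]
width: 20.2
```

>>> move_arm(series=[[[0,0,0.001],0],[[0,0,0.001],0]])

```text
clock: 11.8
eef_pos: [456.4, 41.6, 103.1]
tool_rot: [3.14, 0.009, -0.205]
force: [0.4, -0.2, -3.5]
width: 20.5
```

>>> move_arm(series=[[[0,0,0.001],0],[[0,0,0.001],0]])

```text
clock: 12.05
eef_pos: [456.3, 41.6, 102.0]
tool_rot: [3.139, 0.009, -0.205]
force: [0.1, -0.3, -4.9]
width: 20.3
```

>>> move_arm(series=[[[0,0,0.001],0],[[0,0,0.001],0]])

```text
clock: 12.3
eef_pos: [456.2, 41.6, 100.9]
tool_rot: [3.139, 0.01, -0.205]
force: [-0.7, -0.1, -4.0]
width: 20.1
```

>>> move_arm(series=[[[0,0,0.001],0],[[0,0,0.001],0]])

```text
clock: 12.55
eef_pos: [456.1, 41.6, 99.8]
tool_rot: [3.139, 0.01, -0.205]
force: [0.5, 0.4, -4.0]
width: 20.3
```

>>> move_arm(series=[[[0,0,0.001],0],[[0,0,0.001],0]])

```text
clock: 12.8
eef_pos: [456.1, 41.6, 98.8]
tool_rot: [3.139, 0.01, -0.205]
force: [0.3, 0.1, -3.7]
width: 20.2
```

>>> move_arm(series=[[[0,0,0.0008],0],[[0,0,0.0008],0]])

```text
clock: 13.05
eef_pos: [456.1, 41.6, 98.0]
tool_rot: [3.139, 0.01, -0.205]
force: [0.6, -0.2, -2.9]
width: 20.3
```

>>> move_arm(series=[[[0,0,0.0008],0],[[0,0,0.0008],0]])

```text
clock: 13.3
eef_pos: [456.2, 41.6, 97.3]
tool_rot: [3.139, 0.01, -0.205]
force: [-0.0, 0.9, -1.6]
width: 20.6
```

```bash
python3 -c "
from h import *
s=read_state();print(s['force'],s['torque'])
b=get_image('side');cv2.imwrite('pics/s4.png',cv2.resize(b[150:225,215:315],(600,450),interpolation=cv2.INTER_CUBIC))"
```

```text
[-0.01380935  0.92081176 -1.56000497] [ 0.00889197 -0.05702843  0.03829471]
```

View pics/s4.png

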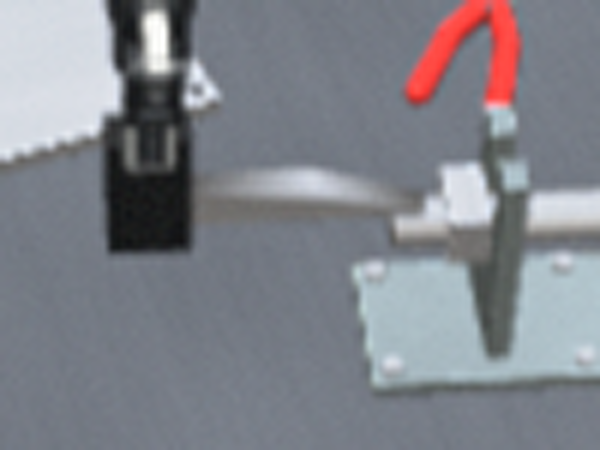

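Contact is made: the z reading rose from -4 to -1.6, so the press is about 2.5 N, and the tip lies on the bare spindle top. Now I slide gently.

>>> move_arm(series=[[[0.001,0,0.0003],0],[[0.002,0,0.0003],0],[[0.003,0,0.0003],0],[[0.003,0,0.0003],0]])

```text
clock: 13.85
eef_pos: [459.4, 40.9, 97.0]
tool_rot: [3.139, 0.009, -0.206]
force: [0.2, -0.1, -1.6]
width: 20.4
```

>>> move_arm(series=[[[0.001,0,0.0003],0],[[0.002,0,0.0003],0],[[0.003,0,0.0003],0],[[0.003,0,0.0003],0]])

```text
clock: 14.35
eef_pos: [462.6, 40.2, 96.7]
tool_rot: [3.139, 0.009, -0.206]
force: [-0.9, -0.2, -1.2]
width: 20.4
```

>>> move_arm(series=[[[0.001,0,0.0002],0],[[0.002,0,0.0002],0],[[0.003,0,0.0002],0],[[0.003,0,0.0002],0]])

```text
clock: 14.85
eef_pos: [465.8, 39.5, 96.5]
tool_rot: [3.139, 0.008, -0.206]
force: [-0.3, -0.2, -1.2]
width: 20.7
```

>>> move_arm(series=[[[0.001,0,0.0002],0],[[0.002,0,0.0002],0],[[0.003,0,0.0002],0],[[0.003,0,0.0002],0]])

```text
clock: 15.35
eef_pos: [468.9, 38.9, 96.3]
tool_rot: [3.139, 0.008, -0.205]
force: [-0.4, 1.1, -0.0]
width: 20.6
```

>>> move_arm(series=[[[0.001,0,0],0],[[0.002,0,0],0],[[0.003,0,0],0],[[0.004,0,0],0],[[0.004,0,0],0]])

```text
clock: 15.98
eef_pos: [472.8, 38.1, 96.2]
tool_rot: [3.139, 0.008, -0.205]
force: [-1.9, 0.8, 0.2]
width: 20.4
```

>>> move_arm(series=[[[0.001,0,0],0],[[0.002,0,0],0],[[0.003,0,0],0],[[0.004,0,0],0],[[0.004,0,0],0]])

```text
clock: 16.6
eef_pos: [474.7, 37.8, 96.0]
tool_rot: [3.14, 0.012, -0.205]
force: [-6.5, 1.2, 5.0]
width: 20.0
```

>>> move_arm(series=[[[0.003,0,-0.001],0],[[0.004,0,-0.001],0],[[0.005,0,-0.001],0],[[0.006,0,-0.001],0],[[0.006,0,-0.001],0]])

```text
clock: 17.23
eef_pos: [477.0, 37.4, 96.5]
tool_rot: [3.141, 0.019, -0.205]
force: [-10.1, 2.2, 5.7]
width: 20.4
```

```bash
python3 -c "
from h import *
s=read_state();print(s['force'],s['torque'],s['eef_pos'])
b=get_image('side');cv2.imwrite('pics/s5.png',cv2.resize(b[150:225,215:315],(600,450),interpolation=cv2.INTER_CUBIC))"
```

```text
[-10.05752379   2.20435286   5.67993724] [ 0.27207135  1.61486638 -0.03686828] [476.97971036  37.3924522   96.48118122]
```

View pics/s5.png

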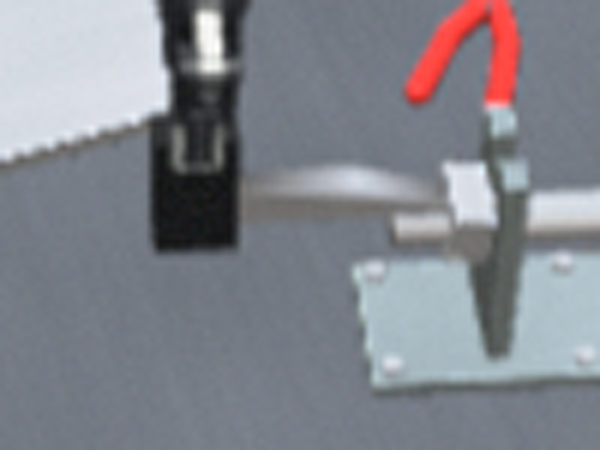

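The side picture shows the blade entering under the clip's bridge (tip hidden past crop column 445). The push is 10 N. I keep going and raise z slightly to reduce the down-press.

>>> move_arm(series=[[[0.003,0,-0.002],0],[[0.004,0,-0.002],0],[[0.005,0,-0.002],0],[[0.006,0,-0.002],0],[[0.006,0,-0.002],0]])

```text
clock: 17.9
eef_pos: [479.2, 37.1, 97.7]
tool_rot: [-3.141, 0.026, -0.205]
force: [-9.6, 2.2, 2.4]
width: 20.0
```

>>> move_arm(series=[[[0.004,0,0],0],[[0.006,0,0],0],[[0.008,0,0],0],[[0.01,0,0],0],[[0.01,0,0],0]])

```text
clock: 18.52
eef_pos: [485.2, 36.1, 97.0]
tool_rot: [-3.14, 0.034, -0.205]
force: [-9.1, 1.8, 6.9]
width: 20.2
```

>>> move_arm(series=[[[0.004,0,-0.001],0],[[0.006,0,-0.001],0],[[0.008,0,-0.001],0],[[0.01,0,-0.001],0],[[0.011,0,-0.001],0]])

```text
clock: 19.15
eef_pos: [493.6, 34.5, 97.3]
tool_rot: [-3.14, 0.038, -0.204]
force: [-7.3, 2.4, 4.5]
width: 20.2
```

>>> move_arm(series=[[[0.003,0,-0.001],0],[[0.005,0,-0.001],0],[[0.007,0,-0.001],0],[[0.009,0,-0.001],0],[[0.01,0,-0.001],0]])

```text
clock: 19.77
eef_pos: [504.1, 32.3, 98.0]
tool_rot: [-3.14, 0.037, -0.204]
force: [-1.9, 1.2, -0.8]
width: 20.3
```

>>> move_arm(series=[[[0.003,0,-0.0003],0],[[0.006,0,-0.0003],0],[[0.008,0,-0.0003],0],[[0.01,0,-0.0003],0],[[0.012,0,-0.0003],0]])

```text
clock: 20.4
eef_pos: [516.5, 29.7, 97.9]
tool_rot: [-3.14, 0.036, -0.204]
force: [-2.2, 0.4, -0.0]
width: 20.4
```

>>> move_arm(series=[[[0.003,0,-0.0003],0],[[0.006,0,-0.0003],0],[[0.008,0,-0.0003],0],[[0.01,0,-0.0003],0],[[0.012,0,-0.0003],0]])

```text
clock: 21.02
eef_pos: [528.5, 27.2, 97.9]
tool_rot: [-3.14, 0.036, -0.204]
force: [-1.4, 0.4, -0.4]
width: 20.4
```

>>> move_arm(series=[[[0.003,0,-0.0003],0],[[0.006,0,-0.0003],0],[[0.009,0,-0.0003],0],[[0.012,0,-0.0003],0],[[0.012,0,-0.0003],0]])

```text
clock: 21.65
eef_pos: [540.9, 24.6, 97.8]
tool_rot: [-3.14, 0.035, -0.204]
force: [0.5, 0.1, 0.0]
width: 20.2
```

```bash
python3 -c "
from h import *
b=get_image('side');w=get_image('wrist')
i=np.hstack([cv2.resize(b[140:215,225:325],(400,300),interpolation=cv2.INTER_CUBIC),cv2.resize(w,(400,300),interpolation=cv2.INTER_AREA)])
cv2.imwrite('pics/s6.png',i)"
```

```text
(no output)
```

View pics/s6.png

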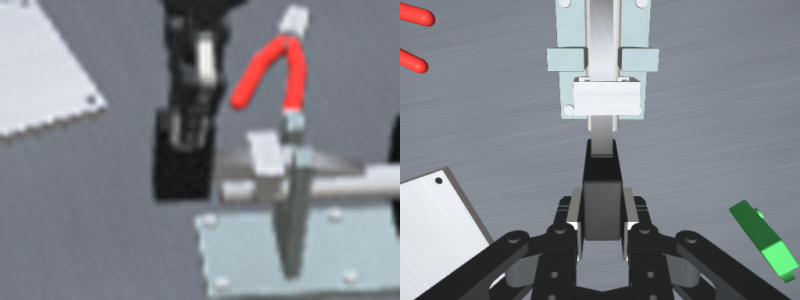

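The side view shows the clip raised onto the flat of the blade, clear of its seat, with the tip through the channel. The wrist view shows the blade centred. Now I lift slowly.

>>> move_arm(series=[[[0,0,-0.001],0],[[-0.0005,0,-0.003],0],[[-0.001,0,-0.006],0],[[-0.001,0,-0.009],0],[[-0.001,0,-0.012],0]])

```text
clock: 22.38
eef_pos: [540.1, 24.8, 109.9]
tool_rot: [-3.14, 0.035, -0.204]
force: [0.6, 0.0, -4.2]
width: 20.5
```

>>> move_arm(series=[[[-0.0002,0,-0.005],0],[[-0.0004,0,-0.011],0],[[-0.001,0,-0.018],0],[[-0.001,0,-0.026],0],[[-0.0015,0,-0.034],0]])

```text
clock: 23.0
eef_pos: [539.9, 24.7, 144.6]
tool_rot: [-3.14, 0.035, -0.204]
force: [0.2, 0.4, -4.8]
width: 20.2
```

>>> move_arm(series=[[[-0.0003,0,-0.008],0],[[-0.0006,0,-0.018],0],[[-0.001,0,-0.028],0],[[-0.0013,0,-0.036],0],[[-0.0013,0,-0.04],0]])

```text
clock: 23.62
eef_pos: [540.1, 24.6, 185.2]
tool_rot: [-3.14, 0.034, -0.204]
force: [0.5, -1.4, -5.1]
width: 20.4
```

>>> move_arm(series=[[[-0.004,-0.005,0],0],[[-0.013,-0.015,0],0],[[-0.025,-0.029,0],0],[[-0.038,-0.044,0],0],[[-0.05,-0.058,0],0]])

```text
clock: 24.25
eef_pos: [501.6, 93.3, 186.6]
tool_rot: [-3.14, 0.036, -0.203]
force: [-0.4, -0.2, -5.3]
width: 20.6
```

>>> move_arm(series=[[[-0.012,-0.014,0],0],[[-0.024,-0.028,0],0],[[-0.036,-0.042,0],0],[[-0.048,-0.056,0],0],[[-0.06,-0.07,0],0]])

```text
clock: 24.88
eef_pos: [455.6, 175.4, 188.6]
tool_rot: [-3.139, 0.037, -0.202]
force: [0.7, -0.3, -4.2]
width: 20.3
```

>>> move_arm(series=[[[-0.012,-0.014,0],0],[[-0.024,-0.028,0],0],[[-0.036,-0.042,0],0],[[-0.046,-0.053,0],0],[[-0.052,-0.06,0],0]])

```text
clock: 25.5
eef_pos: [415.7, 245.7, 190.5]
tool_rot: [-3.14, 0.038, -0.201]
force: [-0.3, 1.2, -4.6]
width: 20.3
```

```bash
python3 go.py 395.6 281.1 60 -.204; python3 -c "
from h import *
b=get_image('side');w=get_image('wrist')
print(proj(camera_model('side'),(420,270,180)))
i=np.hstack([cv2.resize(b[60:210,140:340],(400,300),interpolation=cv2.INTER_CUBIC),cv2.resize(w,(400,300),interpolation=cv2.INTER_AREA)])
cv2.imwrite('pics/s7.png',i)"
```

```text
at 25.5 [415.7 245.7 190.5] [-3.1396  0.0378 -0.2011] F [-0.3  1.2 -4.6] w 20.3
[-0.0268 -0.0307  0.1305] turn 0.0029
[207.38417649 115.58210977]
```

View pics/s7.png

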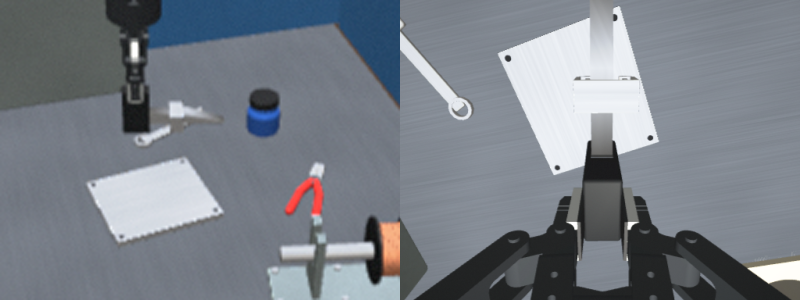

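The clip sits astride the blade (wrist crop, about (607,95)). I cross-check the plate position from this wrist view.

```bash
python3 - <<'E'
from h import *
s=read_state(); P=np.r_[s["eef_pos"],s["tool_rot"]]; m=camera_model("wrist"); T=wristT(P)
q=[unproj(m,(u-400)*1.28,v*1.28,12,T) for u,v in((508,57),(620,14),(651,138),(557,169))]
print(np.round(q,1).tolist())
E
python3 go.py 395.6 281.1 60 -.204
```

```text
[[513.3, 348.1, 12.0], [532.9, 202.3, 12.0], [371.2, 187.5, 12.0], [350.9, 328.2, 12.0]]
at 25.6 [416.  245.7 190.5] [-3.1394  0.0378 -0.2005] F [ 0.2  0.9 -5.1] w 20.0
[-0.027  -0.0306  0.1305] turn 0.0035
```

>>> move_arm(series=[[[-0.003,-0.004,0.006],0],[[-0.008,-0.01,0.022],0],[[-0.014,-0.017,0.04],0],[[-0.019,-0.024,0.058],0],[[-0.022,-0.03,0.072],0]])

```text
clock: 26.22
eef_pos: [396.9, 280.6, 117.7]
tool_rot: [-3.141, 0.039, -0.2]
force: [-0.0, -0.2, -4.0]
width: 20.3
```

>>> move_arm(series=[[[0.0005,0,0.015],0],[[0.001,0,0.03],0],[[0.0015,0,0.043],0],[[0.002,0,0.053],0],[[0.002,0,0.058],0]])

```text
clock: 26.85
eef_pos: [396.7, 280.5, 59.2]
tool_rot: [-3.141, 0.039, -0.201]
force: [-0.2, -0.4, -4.5]
width: 20.3
```

```bash
python3 go.py 395.6 281.1 40 -.204
```

```text
at 26.85 [396.7 280.5  59.2] [-3.1408  0.039  -0.2006] F [-0.2 -0.4 -4.5] w 20.3
[-0.0012 -0.0004  0.0192] turn 0.0034
```

>>> move_arm(series=[[[0,0,0.004],0],[[0.0003,0,0.009],0],[[0.0005,0,0.013],0],[[0.0007,0,0.016],0],[[0.0007,0,0.017],0]])

```text
clock: 27.48
eef_pos: [396.8, 280.5, 42.0]
tool_rot: [-3.141, 0.039, -0.201]
force: [-0.2, 0.1, -4.4]
width: 20.4
```

>>> move_arm(series=[[[0,0,0.001],0],[[0,0,0.0015],0]])

```text
clock: 27.72
eef_pos: [396.7, 280.5, 40.5]
tool_rot: [-3.141, 0.039, -0.201]
force: [-0.0, 0.7, -4.5]
width: 20.0
```

>>> move_arm(series=[[[0,0,0.001],0],[[0,0,0.0015],0]])

```text
clock: 27.98
eef_pos: [396.7, 280.6, 39.0]
tool_rot: [-3.141, 0.039, -0.2]
force: [-0.5, -0.1, -4.5]
width: 20.3
```

>>> move_arm(series=[[[0,0,0.001],0],[[0,0,0.001],0]])

```text
clock: 28.22
eef_pos: [396.6, 280.5, 37.9]
tool_rot: [-3.141, 0.039, -0.201]
force: [0.4, -0.8, -4.8]
width: 20.3
```

>>> move_arm(series=[[[0,0,0.001],0],[[0,0,0.001],0]])

```text
clock: 28.48
eef_pos: [396.6, 280.6, 37.0]
tool_rot: [-3.141, 0.039, -0.201]
force: [0.8, 0.1, -3.8]
width: 20.1
```

>>> move_arm(series=[[[0,0,0.001],0],[[0,0,0.001],0]])

```text
clock: 28.72
eef_pos: [396.6, 280.8, 36.9]
tool_rot: [-3.139, 0.039, -0.201]
force: [-3.0, 0.1, 6.3]
width: 20.6
```

>>> move_arm(series=[[[0,0,0.001],0],[[0,0,0.001],0]])

```text
clock: 28.98
eef_pos: [396.6, 280.8, 36.8]
tool_rot: [-3.138, 0.04, -0.201]
force: [-2.1, -0.7, 8.4]
width: 20.4
```

Firm contact with the plate. I relax the press and then open the fingers in stages.

>>> move_arm(series=[[[0,0,-0.0005],0],[[0,0,-0.0005],0]])

```text
clock: 29.22
eef_pos: [396.6, 280.8, 37.2]
tool_rot: [-3.138, 0.04, -0.201]
force: [-0.8, 0.7, -4.8]
width: 20.5
```

>>> move_arm(series=[[[0,0,0],0],[[0,0,0],0],[[0,0,0],0],[[0,0,0],0]], claw=0.35)

```text
clock: 29.72
eef_pos: [396.7, 280.8, 37.3]
tool_rot: [-3.138, 0.039, -0.201]
force: [0.2, 0.3, -0.3]
width: 29.6
```

>>> move_arm(series=[[[0,0,0],0],[[0,0,0],0],[[0,0,0],0],[[0,0,0],0]], claw=0.7)

```text
clock: 30.22
eef_pos: [396.7, 280.8, 37.3]
tool_rot: [-3.138, 0.039, -0.201]
force: [-0.2, -0.1, -0.9]
width: 59.9
```

```bash
python3 -c "
from h import *
b=get_image('side');w=get_image('wrist');print(read_state()['force'])
i=np.hstack([cv2.resize(b[100:200,160:293],(400,300),interpolation=cv2.INTER_CUBIC),cv2.resize(w,(400,300),interpolation=cv2.INTER_AREA)])
cv2.imwrite('pics/s8.png',i)"
```

```text
[ 0.18792715 -0.27691891  0.21980406]
```

View pics/s8.png

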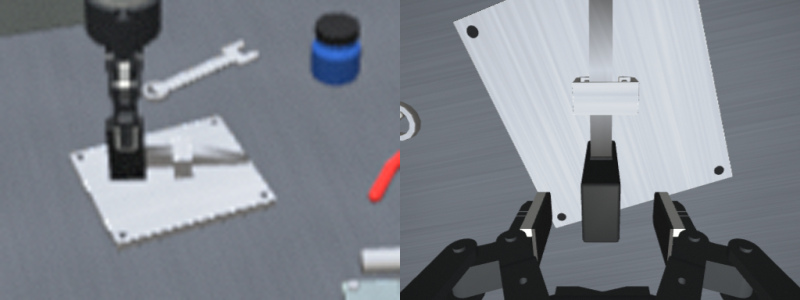

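Both stand on the plate, with the clip astride the blade at wrist crop (605,95) and the fingers clear. I retreat straight up.

>>> move_arm(series=[[[-0.0005,0,-0.015],0],[[-0.0015,0,-0.04],0],[[-0.003,0,-0.08],0],[[-0.0045,0,-0.12],0],[[-0.006,0,-0.15],0]], claw=1)

```text
clock: 30.95
eef_pos: [397.0, 280.1, 190.0]
tool_rot: [-3.137, 0.038, -0.202]
force: [-0.1, 0.1, 0.0]
width: 85.5
```

>>> move_arm(series=[[[0,0,0],0],[[0,0,0],0],[[0,0,0],0]])

```text
clock: 31.32
eef_pos: [396.2, 279.8, 189.1]
tool_rot: [-3.138, 0.04, -0.202]
force: [-1.5, 0.9, -1.2]
width: 85.6
```

```bash
python3 -c "
from h import *
w=get_image('wrist');b=get_image('side');b2=get_image('side');print(cv2.absdiff(b,b2).max(),read_state()['force'])
i=np.hstack([cv2.resize(b[100:200,160:293],(400,300),interpolation=cv2.INTER_CUBIC),cv2.resize(w,(400,300),interpolation=cv2.INTER_AREA)])
cv2.imwrite('pics/s9.png',i)"
```

```text
28 [ 0.2293829  -0.7399649   0.98250776]
```

```bash
python3 -c "
from h import *
s=cv2.imread('pics/s8.png')[:,:400].astype(int); n=cv2.imread('pics/s9.png')[:,:400].astype(int)
d=abs(s-n).max(2); print('blade+clip region diff',d[140:185,150:260].mean(),d[140:185,150:260].max())
w=cv2.imread('pics/s9.png')[:,400:]; T=wristT(np.r_[read_state()['eef_pos'],read_state()['tool_rot']]); m=camera_model('wrist')
k=(w.max(2)<100).astype(np.uint8); c=cv2.connectedComponentsWithStats(k)
for st,ce in zip(c[2],c[3]):
    if 80<st[4]<6000: print(st,np.round(unproj(m,ce[0]*1.28,ce[1]*1.28,60,T)))
b=get_image('side');b2=get_image('side');print(cv2.absdiff(b,b2)[120:200,160:300].mean())
"
```

```text
blade+clip region diff 1.6418181818181818 14
[191 101  20  47 246] [411. 278.  60.]
[ 140  286  125   14 1285] [134. 336.  60.]
1.3170833333333334
```

```bash
python3 -c "
from cell import *
print(finish_job())"
```

```text
the job is handed in; nothing more can be done
None
```

The clip is off the spindle, and both clip and wedge stand on the steel plate, with the clip astride the blade. The job was handed in at about 31.5 s and gave no verdict.

**What I did:** I took the black wedge by its handle and lowered it in about 1 mm steps until the blade touched the bare spindle top at about 2.5 N. I then slid it under the clip. The push peaked at about 10 N at the wrist and fell away once the lips passed the spindle's widest part. I lifted the clip on the blade, carried it slowly to the plate, set it down by feel, opened the fingers in stages and backed off upwards.

**Last checks:**
- **Released:** after opening, the pictures showed clip and wedge on the plate with the fingers clear. The wedge's origin is about 40 mm behind and 19 mm to the left of the plate's centre, so well inside its outline.
- **Undisturbed by the retreat:** the side picture of blade and clip changed only by image noise between release and retreat. A last rough wrist-camera check put the handle at about (411, 278), roughly 14 mm from my estimate of the wedge's origin. I did not resolve this; part of the handle may not have been picked out.

**What disagreed or could not be checked:**
- **Blade height:** estimates ranged from about 7 to 14 mm above the handle's underside, so I relied on touch. Contact suggested about 14 mm.
- **Spindle direction:** the views gave -0.18 to -0.21 rad; I used -0.205.
- **Tool tilt:** the tool tipped about 0.04 rad nose-down during the push and stayed so.
- **Wrist force:** I could only read the wrist force, not the forces at the contacts; the highest down-press it showed was about 13 N, while setting the wedge down.
- **Final picture:** the viewer's 12-picture limit was reached, so I checked the last picture only by numbers.

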